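# Open the push-and-turn safety cap of the round solvent bottle

## Robot

A 6-joint arm with a two-finger parallel gripper is mounted at the origin on the work surface. World frame = base frame: x ahead of the robot, y to its left, z up, the work surface at z = 0. Lengths are in m, angles in rad, forces in N, time in s.
With the tool pointing down it reaches from about 0.225 to 0.875 m from the base axis. Payload 3.4 kg.
Tool frame: the origin (TCP) lies on the centre line of the jaws, within the pads' length; the fingertips stand 19 mm ahead of it and the grasp point (between the pads) is the TCP; z points along the fingers, y is the direction in which the jaws open and shut (so a half turn about z gives the same grasp; the last joint's range is limited). The gripper opens to 85 mm and grips with 20 to 120 N. Pads are 22 mm wide; open, the fingers measure 114 mm over their backs; the gripper's body (76 mm by 85 mm) begins 54 mm behind the grasp point. The pads swing forward as they close: fully open they stand 13 mm farther back than shut.
Start: joints at [-1.296, 0.276, 1.505, -0, 1.361, -0.121], TCP at [0.222, -0.531, 0.25] pointing down, gripper open.
Joint ranges: [-2.89, 2.89], [-0.75, 2.08], [0.22, 2.7], [-1.18, 4.32], [0.11, 2.71], [-2.7, 2.7]. Speed limits (rad/s): [2.57, 2.57, 3.14, 3.14, 3.14, 3.14].

## Interface

Orientations are given as a unit quaternion [w, x, y, z].
In Python, from rig import monitor, eyes, manip, models gives the robot as it stands.
- The arm moves only by the tool send_rows, never from a script. Its argument "deltas" is a list of rows, each an object with "dp": the shift along the world's x, y, z each as a share of 0.12 m, from -1 to 1, a list of three; "rotation": the turn, a rotation vector about the world's x, y, z each as a share of 0.5 rad, from -1 to 1, a list of three. In form: [{"dp": [dx, dy, dz], "rotation": [rx, ry, rz]}, ...]. A call has 1 to 12 rows; each row is the pose to reach, as a shift and turn from the pose commanded when the call began; what a row does not reach only later rows make up. A row lasts 1/12 s, in which the tool goes at most 41.7 mm and 7.16 degrees, less where a joint would pass 70% of its speed; a pose out of reach is approached as far as the arm can. A call with a number of a shift or a turn outside -1 to 1 is refused whole. A call with a gripper value outside its range is refused whole. "fingers" is the closure, from -1 (fully open) to 1 (shut), set as the call begins (left out, the last holds). The fingers move at their own pace and stop on an object; "grip_force" is the grip in N (left out, the last holds). Time passes only in rows, so rows that repeat a pose let the fingers close. It gives the time, the measured TCP pose, the force and the opening at its end, in the units of the state.
- monitor.get_state(): the state, without advancing time (a new reading comes with each control period).
- eyes.get_image(name): name is "scene" or "top" or "wrist"; returns a dict with "color" (400x640x3 uint8, red, green, blue), "depth" (400x640 float32, m along the optical axis (not along the pixel's ray), 0 where there is no reading), "mtx" (3x3 intrinsics, pixels), "rvec" (rotation vector, rad) and "tvec" (3), from world to camera coordinates, as OpenCV has them. Camera axes: x right, y down, z forward; pixel columns grow to the right and rows downward; lengths in m; the calibration is good to about 2 mm. A picture is of the moment at which its call begins.
- manip.sign_off(): hands the job in, once; it reports no verdict.
Trained networks look in a picture, given as the dict that the camera call returned (one of the last four; its "shot" number tells which), for a name from the list of things; names that differ only in an ending like _2 or _b are one class to them, and where a whole thing is asked for, a point or a joint stands for the part that bears it (a point fixed in the world has none). Each returns a list of dicts, best first, with "score" (0 to 1); they miss things now and then, are a little off and sometimes report something else, mostly with a low value. They report only what shows in the picture. A call takes as long as a camera call.
- models.find_in(name, picture): "box" ([left, top, right, bottom] in pixels, round what is visible of it).
The state is a dict: "clock": time; "qpos": joint angles; "qd": joint speeds; "effort": joint torques, N m; "position": TCP position; "ee_rot": TCP orientation; "contact_force": force on the tool from outside, world axes, zero at the start; "moment": the same for the moment, N m; "width": finger opening in m.
Only numpy, scipy, OpenCV 4.12 (cv2) and the standard library are available. Lean on these libraries where they do the work, as an engineer would, in place of code of your own. Each camera call takes 0.05 s, during which the arm holds its last target.

## Task

Two board-cleaner bottles with the same push-and-turn safety cap are bolted down on the assembly plate. Open the cap of the round bottle: press it firmly down and, while it is pressed, turn it anticlockwise (seen from above) until it unlocks, about 70 degrees, then let go so that it pops up and stays open. Leave the cap of the square bottle shut.

Things in the scene. Friction and masses are not known exactly. Their poses are not given: they have to be found in the camera images.
- round_bottle_grip (a point): Centre of the wing on the ROUND white bottle's grey cap. Cap 52 mm across, flat top; on it, through the axis, an upright black bar (wing) 46 mm long, 14 thick, 26 tall. Point: on the cap's axis, 13 mm above the flat top, half-way up the wing, 0.162 m above the table when shut. x along the wing, y across it (pinch along y), z up; turns with the cap. Bottle 86 mm across, fixed; heading varies.
- round_bottle_turn (a joint): Turn of the round bottle's cap, rad, growing anticlockwise from above; 0 = shut, locked: unpressed it is blocked within about 0.1 of 0. Pressed down 5 mm or more it turns with 0.05 N m drag; from about 1.0 on it is clear of the lock; stop at 1.40. Aim for 1.2.
- round_bottle_height (a joint): Height of the round bottle's cap, m: 0 = shut; negative = pressed against its spring (6 N to start, 10 N at -0.005, 13 N at the stop at -0.010). -0.005 or deeper frees the turn; aim for -0.008. Let go when turned past the lock, it springs to +0.006 = popped up, open; let go sooner, it stays down or returns to 0.
- square_bottle_turn (a joint): Turn of the cap of the SQUARE white bottle, rad: 0 = shut, to be left so. Bottle 78 mm square, fixed, same cap and mechanism at the same height, 0.2 m or more to the left or right of the round one.

How it is judged:
At the end, for the whole second after the job is handed in: The round bottle's cap is turned at least 0.9 rad anticlockwise, has popped up by more than 4 mm above its shut height and is at rest; the square bottle's cap is still shut (turned less than 0.2 rad) (value of joint round_bottle_turn above 0.9 rad and value of joint round_bottle_height above 0.004 m and velocity of joint round_bottle_turn between -0.1 and 0.1 rad/s and value of joint square_bottle_turn below 0.2 rad); the robot touches nothing.
It fails at once if the square bottle's cap is turned by more than 0.2 rad (value of joint square_bottle_turn above 0.2 rad).
It also fails if it takes over 32 s, if anything falls off the work surface, if the arm or the gripper's body presses on something with over 40 N, if the wrist force passes 120 N, or if a joint passes its speed limit or range.

## Working session

There is one attempt and no reset: what is moved stays moved. The work goes in short steps, Python scripts to look and compute and a tool call to move; the robot and the scene stay as the last step left them, time stands still between calls to the robot, and variables do not carry over. Pictures are saved under pics/ and viewed, and the job is handed in when it is done.

Besides the shell and the picture viewer there is one more tool, called after "Request:" as name([rows], argument=value, ...), one row to a line, values as JSON. send_rows: Moves the arm, as the interface text tells. Its arguments: {"type":"object","properties":{"deltas":{"type":"array","items":{"type":"object","properties":{"dp":{"type":"array","items":{"type":"number"}},"rotation":{"type":"array","items":{"type":"number"}}}}},"fingers":{"type":"number"},"grip_force":{"type":"number"}},"required":["deltas"]}

```bash
mkdir -p pics
cat > h.py <<'E'
from rig import monitor, eyes, manip, models
import numpy as np, cv2
def save(p,n): cv2.imwrite('pics/'+n,cv2.cvtColor(p['color'],cv2.COLOR_RGB2BGR))
def cloud(p):
    R,_=cv2.Rodrigues(np.array(p['rvec'],float)); t=np.array(p['tvec'],float).reshape(3)
    d=p['depth'];v,u=np.mgrid[:d.shape[0],:d.shape[1]];K=np.array(p['mtx'])
    c=np.stack([(u-K[0,2])/K[0,0]*d,(v-K[1,2])/K[1,1]*d,d],-1)
    w=(c-t)@R; w[d==0]=np.nan
    return w
E
python3 - <<'E'
from h import *
s=monitor.get_state();print(s)
for n in ['top','scene']:
    p=eyes.get_image(n);save(p,n+'1.png')
    np.savez(n+'.npz',**{k:p[k] for k in('color','depth','mtx','rvec','tvec')})
    w=cloud(p)
    for name in ['round_bottle_grip','square_bottle_turn','round_bottle_turn']:
        for r in models.find_in(name,p)[:3]:
            l,t,rr,b=map(int,r['box']);q=w[t:b,l:rr].reshape(-1,3);q=q[(q[:,2]>.13)&(q[:,2]<.2)]
            print(n,name,r['score'],r['box'],np.median(q,0) if len(q) else None)
E
```

```text
{'clock': 0.0, 'qpos': array([-1.29600119e+00,  2.76613901e-01,  1.50615595e+00, -7.53234390e-06,
        1.36070738e+00, -1.21017488e-01]), 'qd': array([-0.00139407, -0.00101237,  0.00049791,  0.00033493,  0.00023867,
        0.00079172]), 'effort': array([-2.29031220e-04, -4.16772652e+01, -2.45805252e+01,  1.38360167e-05,
        1.11147013e-02, -3.03157542e-06]), 'position': array([ 0.22154098, -0.5300594 ,  0.24941982]), 'ee_rot': array([-9.39221582e-04,  9.80479791e-01,  1.96617628e-01, -7.60518227e-05]), 'contact_force': array([-0.58035068, -0.38210882, -0.23799978]), 'moment': array([-0.0499569 ,  0.03013525,  0.004357  ]), 'width': 0.0855739380772546}
top round_bottle_grip 0.72 [199.5, 201.5, 228.0, 230.5] [0.52718009 0.19547615 0.1511438 ]
top round_bottle_grip 0.65 [200.5, 202.0, 226.8, 231.2] [0.52684137 0.19547615 0.15117989]
top square_bottle_turn 0.95 [366.3, 192.5, 392.9, 219.9] [ 0.54024917 -0.13193456  0.15098799]
top round_bottle_turn 0.97 [193.6, 202.6, 228.1, 230.3] [0.52718427 0.1955697  0.15113855]
scene round_bottle_grip 0.91 [389.3, 261.2, 430.9, 299.7] [0.53605998 0.20168164 0.14966004]
scene square_bottle_turn 0.7 [243.1, 126.8, 276.5, 165.8] [ 0.54725547 -0.1306435   0.15013107]
scene round_bottle_turn 0.84 [391.0, 254.7, 427.9, 300.1] [0.53606298 0.20108896 0.1497152 ]
```

Run:
```python
from h import *
ims=[]
p=dict(np.load('top.npz'));w=cloud(p)
c=p['color'][150:270,150:450,::-1];cv2.imwrite('pics/topc.png',cv2.resize(c,None,fx=2.6,fy=2.6,interpolation=cv2.INTER_CUBIC))
for nm in('top','scene'):
  p=dict(np.load(nm+'.npz'));w=cloud(p)
  for x,y in((.53,.197),(.543,-.132)):
    m=(np.hypot(w[...,0]-x,w[...,1]-y)<.06)
    for lo,hi in((.142,.156),(.165,.185)):
        q=w[m&(w[...,2]>lo)&(w[...,2]<hi)]
        if len(q)<5: print(nm,lo,len(q));continue
        r=cv2.minAreaRect(q[:,:2].astype(np.float32)*1000)
        u=np.linalg.svd(q[:,:2]-q[:,:2].mean(0))[2][0] if len(q)<5000 else 0
        print(nm,lo,len(q),q.mean(0),r,np.degrees(np.arctan2(u[1],u[0])),np.median(q[:,2]))
```

```text
top 0.142 386 [0.52789389 0.19740335 0.14999739] ((528.1052856445312, 199.55125427246094), (50.30204772949219, 52.651458740234375), 32.7772331237793) -53.1028356264937 0.1502682467964352
top 0.165 188 [0.52884034 0.19883703 0.1745478 ] ((529.4481201171875, 199.79010009765625), (45.90892028808594, 13.930238723754883), 31.984418869018555) -147.74076532842577 0.17491699978200753
top 0.142 341 [ 0.54037339 -0.13515908  0.14952351] ((541.80078125, -137.49246215820312), (52.48313522338867, 51.36620330810547), 71.47984313964844) -96.3258248970177 0.14965684084906156
top 0.165 183 [ 0.54136238 -0.13673838  0.17371155] ((542.4364013671875, -137.00265502929688), (14.154038429260254, 45.761199951171875), 86.50666809082031) 176.03174111274546 0.1743163046379343
scene 0.142 721 [0.53345525 0.20062959 0.14895658] ((530.3909301757812, 199.77276611328125), (52.60572814941406, 53.063331604003906), 27.083158493041992) 117.12350852465842 0.14909368141016213
scene 0.165 342 [0.53172325 0.20054563 0.1732095 ] ((529.7919311523438, 200.02049255371094), (46.12058639526367, 14.338740348815918), 32.57657241821289) 32.86668794639712 0.17365872818308134
scene 0.142 353 [ 0.54670349 -0.12600646  0.14885142] ((546.6696166992188, -130.2703094482422), (37.45360565185547, 52.89016342163086), 64.20030212402344) -17.91438108031856 0.14894184459432938
scene 0.165 235 [ 0.54375654 -0.13565454  0.17236013] ((542.9578857421875, -137.56594848632812), (15.872159957885742, 45.08750915527344), 85.14584350585938) -5.245388364915063 0.17311487875706913
```

View pics/topc.png

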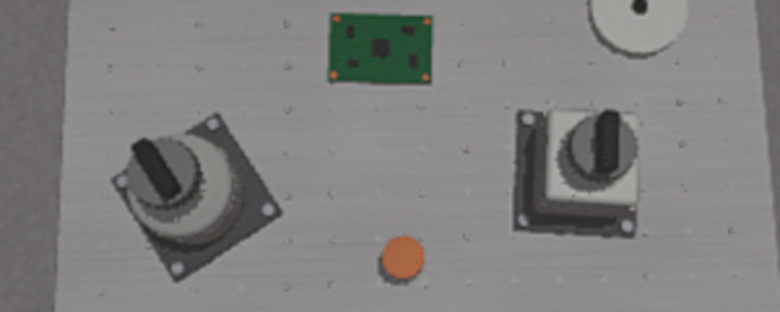

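View pics/scene1.png

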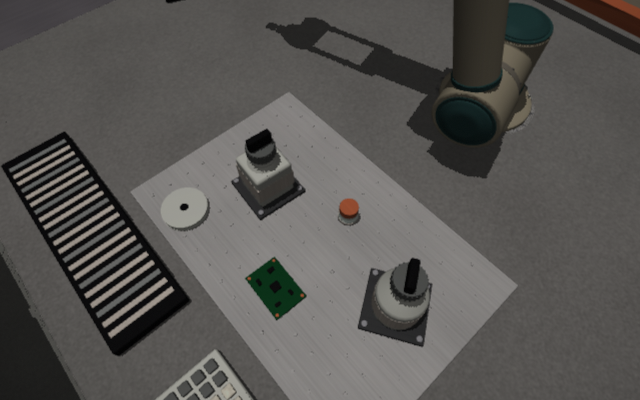

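The round bottle is on the left, at about (205,215) in the top view. Its axis is at about (0.5297, 0.1999), the flat top is at about 0.149 and the wing heading is about 32.4°. I'll move over to it now.

Request:
send_rows([
  {"dp": [0.1, 0.24, 0], "rotation": [0, 0, 0]},
  {"dp": [0.2, 0.48, 0], "rotation": [0, 0, 0]},
  {"dp": [0.3, 0.72, 0], "rotation": [0, 0, 0]},
  {"dp": [0.4, 0.96, 0], "rotation": [0, 0, 0]},
], fingers=-1, grip_force=80)

```text
clock: 0.73
position: [0.2699, -0.4142, 0.2502]
ee_rot: [-0.0, 0.981, 0.196, 0.0]
contact_force: [-0.2, 0.8, 0.9]
width: 0.0856
```

Request:
send_rows([
  {"dp": [0.1, 0.24, 0], "rotation": [0, 0, 0]},
  {"dp": [0.2, 0.48, 0], "rotation": [0, 0, 0]},
  {"dp": [0.3, 0.72, 0], "rotation": [0, 0, 0]},
  {"dp": [0.4, 0.96, 0], "rotation": [0, 0, 0]},
])

```text
clock: 1.07
position: [0.318, -0.2988, 0.2505]
ee_rot: [0.0, 0.981, 0.196, 0.0]
contact_force: [1.0, 0.4, -0.4]
width: 0.0854
```

Request:
send_rows([
  {"dp": [0.1, 0.24, 0], "rotation": [0, 0, 0]},
  {"dp": [0.2, 0.48, 0], "rotation": [0, 0, 0]},
  {"dp": [0.3, 0.72, 0], "rotation": [0, 0, 0]},
  {"dp": [0.4, 0.96, 0], "rotation": [0, 0, 0]},
])

```text
clock: 1.4
position: [0.366, -0.1836, 0.2506]
ee_rot: [0.0, 0.981, 0.196, 0.0]
contact_force: [0.2, 1.0, -0.0]
width: 0.0853
```

Request:
send_rows([
  {"dp": [0.1, 0.24, 0], "rotation": [0, 0, 0]},
  {"dp": [0.2, 0.48, 0], "rotation": [0, 0, 0]},
  {"dp": [0.3, 0.72, 0], "rotation": [0, 0, 0]},
  {"dp": [0.4, 0.96, 0], "rotation": [0, 0, 0]},
])

```text
clock: 1.73
position: [0.414, -0.0683, 0.2506]
ee_rot: [0.0, 0.98, 0.197, 0.0]
contact_force: [0.9, -1.0, -0.5]
width: 0.0857
```

Request:
send_rows([
  {"dp": [0.1, 0.24, 0], "rotation": [0, 0, 0]},
  {"dp": [0.2, 0.48, 0], "rotation": [0, 0, 0]},
  {"dp": [0.3, 0.72, 0], "rotation": [0, 0, 0]},
  {"dp": [0.4, 0.96, 0], "rotation": [0, 0, 0]},
])

```text
clock: 2.07
position: [0.462, 0.047, 0.2506]
ee_rot: [0.0, 0.98, 0.197, 0.0]
contact_force: [0.7, -0.8, 0.3]
width: 0.0854
```

Request:
send_rows([
  {"dp": [0.1, 0.24, 0], "rotation": [0, 0, 0.1]},
  {"dp": [0.2, 0.48, 0], "rotation": [0, 0, 0.2]},
  {"dp": [0.3, 0.72, 0], "rotation": [0, 0, 0.3]},
  {"dp": [0.4, 0.96, 0], "rotation": [0, 0, 0.34]},
  {"dp": [0.4, 0.96, 0], "rotation": [0, 0, 0.34]},
  {"dp": [0.4, 0.96, 0], "rotation": [0, 0, 0.34]},
])

```text
clock: 2.57
position: [0.5099, 0.1618, 0.25]
ee_rot: [0.0, 0.96, 0.28, -0.0]
contact_force: [-0.7, 0.1, 0.4]
width: 0.0856
```

Request:
send_rows([
  {"dp": [0.08, 0.16, 0], "rotation": [0, 0, 0]},
  {"dp": [0.165, 0.318, 0], "rotation": [0, 0, 0]},
  {"dp": [0.165, 0.318, 0], "rotation": [0, 0, 0]},
  {"dp": [0.165, 0.318, 0], "rotation": [0, 0, 0]},
])

```text
clock: 2.9
position: [0.5293, 0.1981, 0.2501]
ee_rot: [0.0, 0.96, 0.279, -0.001]
contact_force: [-0.1, 0.1, 0.2]
width: 0.0855
```

Run:
```python
from h import *
p=eyes.get_image('wrist');save(p,'w1.png');w=cloud(p)
x,y=.53,.2
m=(np.hypot(w[...,0]-x,w[...,1]-y)<.045)
for lo,hi in((.142,.156),(.165,.185)):
    q=w[m&(w[...,2]>lo)&(w[...,2]<hi)]
    print(len(q))
    if len(q)>5: print(q.mean(0),cv2.minAreaRect(q[:,:2].astype(np.float32)*1000),np.median(q[:,2]))
print(monitor.get_state()['position'])
```

```text
2671
[0.53319572 0.20097802 0.1490726 ] ((531.549560546875, 199.95510864257812), (51.42533493041992, 53.68878936767578), 36.74541091918945) 0.14922818815395017
1426
[0.53250976 0.20045558 0.17374588] ((530.9806518554688, 199.59674072265625), (45.364349365234375, 13.893465042114258), 32.823978424072266) 0.17405534073609563
[0.52890194 0.19758646 0.25019751]
```

View pics/w1.png

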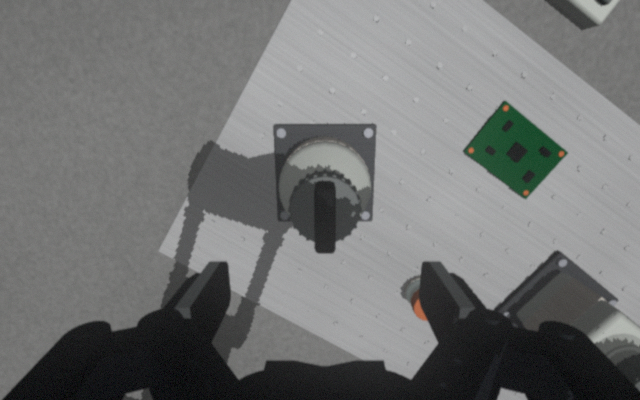

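The wrist view shows the wing at about (325,217), upright and centred between the pads (215 and 435). I'll correct by 1–1.5 mm, descend and close.

Request:
send_rows([
  {"dp": [0.008, 0.013, -0.2], "rotation": [0, 0, 0]},
  {"dp": [0.008, 0.013, -0.4], "rotation": [0, 0, 0]},
  {"dp": [0.008, 0.013, -0.55], "rotation": [0, 0, 0]},
  {"dp": [0.008, 0.013, -0.64], "rotation": [0, 0, 0]},
  {"dp": [0.008, 0.013, -0.64], "rotation": [0, 0, 0]},
  {"dp": [0.008, 0.013, -0.64], "rotation": [0, 0, 0]},
])

```text
clock: 3.45
position: [0.5302, 0.1995, 0.1737]
ee_rot: [0.0, 0.96, 0.279, -0.0]
contact_force: [-0.2, 0.1, 0.2]
width: 0.0854
```

Request:
send_rows([
  {"dp": [0, 0, 0], "rotation": [0, 0, 0]},
  {"dp": [0, 0, 0], "rotation": [0, 0, 0]},
  {"dp": [0, 0, 0], "rotation": [0, 0, 0]},
  {"dp": [0, 0, 0], "rotation": [0, 0, 0]},
  {"dp": [0, 0, 0], "rotation": [0, 0, 0]},
  {"dp": [0, 0, 0], "rotation": [0, 0, 0]},
  {"dp": [0, 0, 0], "rotation": [0, 0, 0]},
  {"dp": [0, 0, 0], "rotation": [0, 0, 0]},
  {"dp": [0, 0, 0], "rotation": [0, 0, 0]},
  {"dp": [0, 0, 0], "rotation": [0, 0, 0]},
], fingers=1, grip_force=80)

```text
clock: 4.28
position: [0.5312, 0.1996, 0.1741]
ee_rot: [0.001, 0.96, 0.279, 0.001]
contact_force: [1.7, -6.4, 4.5]
width: 0.0121
```

Request:
send_rows([
  {"dp": [0, 0, -0.02], "rotation": [0, 0, 0]},
  {"dp": [0, 0, -0.04], "rotation": [0, 0, 0]},
  {"dp": [0, 0, -0.055], "rotation": [0, 0, 0]},
  {"dp": [0, 0, -0.07], "rotation": [0, 0, 0]},
  {"dp": [0, 0, -0.07], "rotation": [0, 0, 0]},
  {"dp": [0, 0, -0.07], "rotation": [0, 0, 0]},
])

```text
clock: 4.78
position: [0.5312, 0.1996, 0.1668]
ee_rot: [0.001, 0.96, 0.279, 0.001]
contact_force: [0.6, -5.9, 10.4]
width: 0.0121
```

Run:
```python
from h import *
p=eyes.get_image('wrist');save(p,'w2.png');q=eyes.get_image('scene');q['color']=cv2.resize(q['color'][220:340,330:490],None,fx=4,fy=4);save(q,'s2.png')
s=monitor.get_state();print(s['position'],s['contact_force'],s['moment'],s['width'])
```

```text
[0.53120471 0.19963198 0.1668918 ] [-0.17762633 -5.61468127 11.10644679] [-0.91034399  0.10718911  0.02262349] 0.012223558982424627
```

View pics/w2.png

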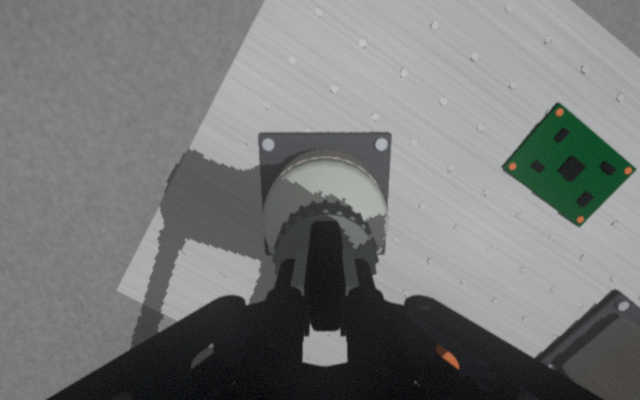

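View pics/s2.png

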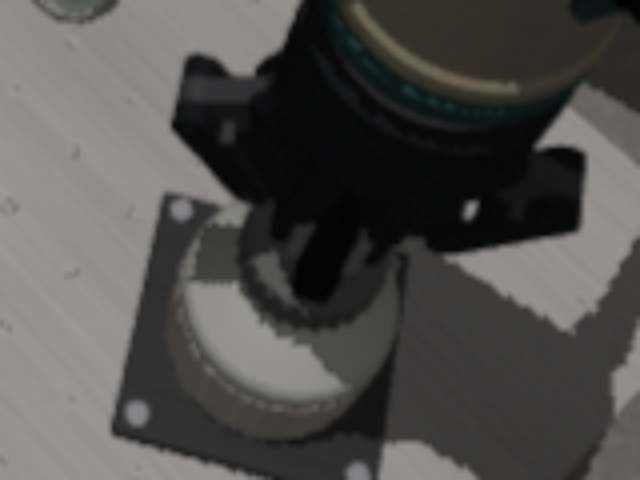

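The wing is clamped and pressed about 7 mm, with Fz ≈ 11 N. I'll press slightly deeper and turn.

Request:
send_rows([
  {"dp": [0, 0, -0.014], "rotation": [0, 0, 0]},
  {"dp": [0, 0, -0.014], "rotation": [0, 0, 0.1]},
  {"dp": [0, 0, -0.014], "rotation": [0, 0, 0.25]},
  {"dp": [0, 0, -0.014], "rotation": [0, 0, 0.4]},
  {"dp": [0, 0, -0.014], "rotation": [0, 0, 0.55]},
  {"dp": [0, 0, -0.014], "rotation": [0, 0, 0.7]},
  {"dp": [0, 0, -0.014], "rotation": [0, 0, 0.85]},
  {"dp": [0, 0, -0.014], "rotation": [0, 0, 0.85]},
])

```text
clock: 5.55
position: [0.5309, 0.1998, 0.1654]
ee_rot: [0.001, 0.879, 0.477, 0.001]
contact_force: [-1.2, -4.4, 10.8]
width: 0.0123
```

Request:
send_rows([
  {"dp": [0, 0, 0], "rotation": [0, 0, 0.15]},
  {"dp": [0, 0, 0], "rotation": [0, 0, 0.3]},
  {"dp": [0, 0, 0], "rotation": [0, 0, 0.45]},
  {"dp": [0, 0, 0], "rotation": [0, 0, 0.6]},
  {"dp": [0, 0, 0], "rotation": [0, 0, 0.75]},
  {"dp": [0, 0, 0], "rotation": [0, 0, 0.85]},
  {"dp": [0, 0, 0], "rotation": [0, 0, 0.85]},
])

```text
clock: 6.13
position: [0.5306, 0.1998, 0.1653]
ee_rot: [0.001, 0.759, 0.651, 0.0]
contact_force: [-1.5, -4.4, 11.9]
width: 0.0124
```

Run:
```python
from h import *
p=eyes.get_image('wrist');save(p,'w3.png')
s=monitor.get_state();print(s['position'],s['contact_force'],s['moment'],s['width'],s['qpos'])
```

```text
[0.53064225 0.19979373 0.16529137] [-1.31039012 -5.10161868 12.72474378] [-0.87578402  0.33916169  0.04346473] 0.01214189685709411 [ 2.38166244e-01  3.23433385e-01  1.65684003e+00 -1.37536208e-03
  1.16008938e+00  3.93086904e-01]
```

View pics/w3.png

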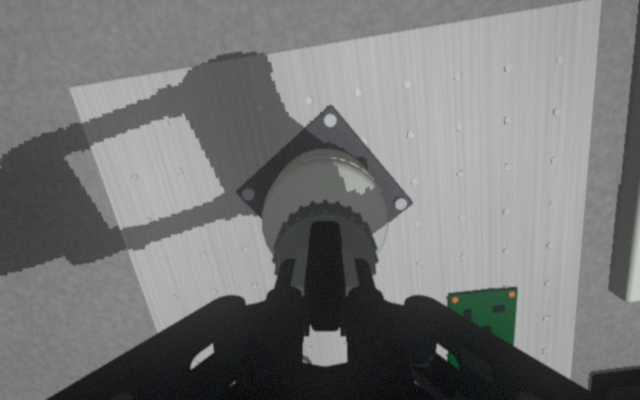

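The wing is still centred in the jaws (about (325,270)) and has turned 0.85 rad. I'll finish to about 1.23, then ease up while still gripping.

Request:
send_rows([
  {"dp": [0, 0, 0], "rotation": [0, 0, 0.15]},
  {"dp": [0, 0, 0], "rotation": [0, 0, 0.3]},
  {"dp": [0, 0, 0], "rotation": [0, 0, 0.45]},
  {"dp": [0, 0, 0], "rotation": [0, 0, 0.6]},
  {"dp": [0, 0, 0], "rotation": [0, 0, 0.76]},
  {"dp": [0, 0, 0], "rotation": [0, 0, 0.76]},
  {"dp": [0, 0, 0], "rotation": [0, 0, 0.76]},
])

```text
clock: 6.77
position: [0.5304, 0.1997, 0.1652]
ee_rot: [0.001, 0.623, 0.782, -0.0]
contact_force: [-1.7, -4.7, 11.5]
width: 0.0125
```

Request:
send_rows([
  {"dp": [0, 0, 0.025], "rotation": [0, 0, 0]},
  {"dp": [0, 0, 0.05], "rotation": [0, 0, 0]},
  {"dp": [0, 0, 0.075], "rotation": [0, 0, 0]},
  {"dp": [0, 0, 0.09], "rotation": [0, 0, 0]},
  {"dp": [0, 0, 0.1], "rotation": [0, 0, 0]},
  {"dp": [0, 0, 0.1], "rotation": [0, 0, 0]},
])

```text
clock: 7.27
position: [0.5304, 0.1997, 0.1759]
ee_rot: [0.0, 0.623, 0.782, -0.0]
contact_force: [0.5, -4.2, 4.7]
width: 0.0121
```

Request:
send_rows([
  {"dp": [0, 0, 0], "rotation": [0, 0, 0]},
  {"dp": [0, 0, 0], "rotation": [0, 0, 0]},
  {"dp": [0, 0, 0], "rotation": [0, 0, 0]},
  {"dp": [0, 0, 0], "rotation": [0, 0, 0]},
  {"dp": [0, 0, 0], "rotation": [0, 0, 0]},
  {"dp": [0, 0, 0], "rotation": [0, 0, 0]},
  {"dp": [0, 0, 0], "rotation": [0, 0, 0]},
  {"dp": [0, 0, 0], "rotation": [0, 0, 0]},
  {"dp": [0, 0, 0], "rotation": [0, 0, 0]},
  {"dp": [0, 0, 0], "rotation": [0, 0, 0]},
], fingers=-1)

```text
clock: 8.1
position: [0.5305, 0.2004, 0.1755]
ee_rot: [0.0, 0.623, 0.782, 0.0]
contact_force: [-0.0, -1.1, -0.2]
width: 0.0854
```

Request:
send_rows([
  {"dp": [0, 0, 0.15], "rotation": [0, 0, 0]},
  {"dp": [0, 0, 0.35], "rotation": [0, 0, 0]},
  {"dp": [0, 0, 0.6], "rotation": [0, 0, 0]},
  {"dp": [0, 0, 0.85], "rotation": [0, 0, 0]},
  {"dp": [0, 0, 0.85], "rotation": [0, 0, 0]},
  {"dp": [0, 0, 0.85], "rotation": [0, 0, 0]},
])

```text
clock: 8.6
position: [0.5314, 0.2006, 0.2796]
ee_rot: [0.001, 0.623, 0.782, 0.002]
contact_force: [0.1, 0.9, -0.4]
width: 0.0854
```

Run:
```python
from h import *
s=monitor.get_state();print(s['clock'],s['position'],s['contact_force'],s['width'])
for n in ('wrist','scene'):
  p=eyes.get_image(n);save(p,n+'9.png');w=cloud(p)
  for x,y in ((.53,.2),(.542,-.137)):
    m=(np.hypot(w[...,0]-x,w[...,1]-y)<.04)
    for lo,hi in((.145,.162),(.167,.188)):
      q=w[m&(w[...,2]>lo)&(w[...,2]<hi)]
      if len(q)>20: print(n,y,len(q),cv2.minAreaRect(q[:,:2].astype(np.float32)*1000),np.median(q[:,2]))
```

```text
8.6 [0.5314467  0.20060016 0.27958318] [ 0.09742574  0.91146293 -0.37185953] 0.08537314887818155
wrist 0.2 2293 ((530.8603515625, 199.6819305419922), (53.578304290771484, 53.291786193847656), 3.390134572982788) 0.1550890816892593
wrist 0.2 1160 ((530.7367553710938, 199.56761169433594), (13.905061721801758, 45.87803649902344), 12.886272430419922) 0.17993494725254258
scene 0.2 539 ((535.6578979492188, 202.8572235107422), (40.80896759033203, 53.58970642089844), 28.897205352783203) 0.15476503479309928
scene 0.2 91 ((531.0166015625, 199.96372985839844), (14.005985260009766, 45.67454528808594), 15.236931800842285) 0.17903982343548874
scene -0.137 370 ((546.768798828125, -129.7631378173828), (36.31074523925781, 52.21115493774414), 62.54582214355469) 0.14939658495857966
scene -0.137 222 ((542.8607177734375, -137.3094024658203), (14.537827491760254, 45.018856048583984), 87.0899887084961) 0.17323377919027505
```

View pics/wrist9.png

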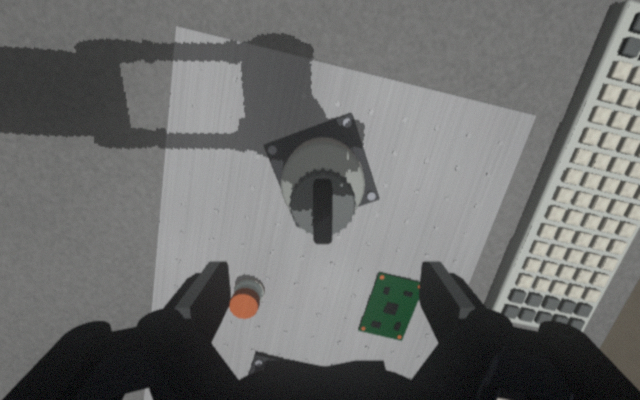

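The wing (about (322,210)) now points to about 102.9°, so it has turned about 70° (1.23 rad). The cap top rose from 0.149 to 0.155 m, and the arm is clear.

```bash
python3 -c "
from h import *
print(manip.sign_off())"
```

```text
the job is handed in; nothing more can be done
None
```

The round bottle's cap is open. I gripped its wing, pressed it down about 8 mm (about 12 N), turned it 70° anticlockwise, eased up and let go. I handed the job in at about 8.7 s; sign-off reports no verdict.

- **Round cap:** the wing heading went from about 32.6° to 102.9°, which is about 1.23 rad. The cap top rose from 0.149 to 0.155 m, so it popped up about 6 mm.
- **Arm:** it was clear of everything before hand-in, about 0.1 m above the cap, with contact force near zero.
- **Square cap:** I never went near it after passing over at height. Its wing was at the same heading and height before and after, to within about 2°, which is measurement noise.

No check failed or disagreed. While gripped, the gripper read about 12 mm open on the 14 mm wing and there was a side force of about 5 N. The grip still held, with no slip seen.

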